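# Brake lever check on two sample-trolley handles

### The arm

A 6-joint arm with a two-finger parallel gripper is mounted at the origin on the work surface. World frame = base frame: x ahead of the robot, y to its left, z up, the work surface at z = 0. Lengths are in m, angles in rad, forces in N, time in s.
With the tool pointing down it reaches from about 0.325 to 0.85 m from the base axis. Payload 15.5 kg.
Tool frame: the origin (TCP) lies midway between the tips of the shut fingers; the grasp point (between the pads) lies 19 mm behind it; z points along the fingers, y is the direction in which the jaws open and shut (so a half turn about z gives the same grasp; the last joint's range is limited). The gripper opens to 91 mm and grips with 3 to 60 N. Pads are 32 mm wide; open, the fingers measure 118 mm over their backs; the gripper's body (76 mm by 178 mm) begins 60 mm behind the grasp point.
Start: joints at [-0.096, 0.494, 1.345, -0, 1.302, -0.096], TCP at [0.625, 0, 0.214] pointing down, gripper open.
Joint ranges: [-2.91, 2.91], [-0.82, 2.16], [0.22, 2.67], [-1.22, 4.37], [0.12, 2.79], [-3.08, 3.08]. Speed limits (rad/s): [1.89, 1.89, 2.57, 3.01, 3.01, 3.01].

### API

Orientations are given as a unit quaternion [w, x, y, z].
In Python, from rig import arm gives the robot as it stands. The module is installed in compiled form; this text tells all that it offers. Calls block until the motion is done:
- arm.move_ptp(position, orientation): joint-space move of the TCP to a pose.
- arm.servo_line(position, ori=None, vel=0.15, max_force=None): straight line of the TCP; ori=None keeps the orientation; vel is the mean speed in m/s. With max_force (N) it stops when the force on the tool has changed by that much, and returns True; else False.
- arm.move_joints(angles): joint-space move.
- arm.set_gripper(opening, force=None): opening from 0.0 (shut) to 1.0 (fully open); force is the grip in N (None keeps the last); returns when the fingers have stopped.
- arm.dwell(seconds).
- arm.solve_ik(position, orientation): joint angles nearest the present ones, or None.
- arm.capture(name): name is "scene" or "side" or "wrist"; returns (picture, depth): 480x640x3 uint8, blue, green, red; 480x640 float32, m along the optical axis (not along the pixel's ray), 0 where there is no reading.
- arm.camera_info(name): a dict with "fovy" (degrees; the focal length in pixels is half the picture's height over the tangent of half this angle, whatever the lens; pixels are square), "cx", "cy" (the principal point, pixels), "rvec" (rotation vector, rad) and "tvec" (3), from world to camera coordinates, as OpenCV has them. Camera axes: x right, y down, z forward; pixel columns grow to the right and rows downward; lengths in m; the calibration is good to about 2 mm. A picture is of the moment at which its call begins: read the wrist's pose just before it. camera_info takes no time and is no camera call; for the wrist camera it gives the pose at the moment of the call.
A pose or a line that the arm cannot do raises arm.IKError and nothing moves.
- arm.hand_in(): hands the job in, once; it reports no verdict.
Readings, each from a call of its own:
- arm.current_clock(): time.
- arm.current_joint_positions(): joint angles.
- arm.current_qd(): joint speeds.
- arm.current_effort(): joint torques, N m.
- arm.current_ee_pos(): TCP position.
- arm.current_tool_rot(): TCP orientation.
- arm.current_ft_force(): force on the tool from outside, world axes, zero at the start.
- arm.current_torque(): the same for the moment, N m.
- arm.current_finger_gap(): opening from 0.0 (shut) to 1.0 (fully open).
Only numpy, scipy, OpenCV 4.12 (cv2) and the standard library are available. Lean on these libraries where they do the work, as an engineer would, in place of code of your own. Each camera call takes 0.05 s, during which the arm holds its last target. There are 200 camera calls.

### The job

Two brake handles from the sample trolleys are clamped in stands on the lab bench for a check that their levers stop short of the bar. With the fingertips or the backs of the fingers, press the longer lever in until it meets its stop, hold it there for a full second and let it spring all the way back out; then do the same with the shorter lever. Do not force the levers or take them between the fingers, do not touch the bars, and leave everything else on the bench where it is.

Things in the scene. Friction and masses are not known exactly. Their poses are not given: they have to be found in the camera images.
- long_stand: Fixed grey stand of the handle with the LONG lever. Base plate 90 x 250 x 12 mm; a clamp block (40 x 34 mm, top 140 mm above the table) at the +y end and a slimmer post (top 112 mm) at the -y end carry the bar. Origin: on the table below mid bar; +y along the bar to the clamp block, -x to the side where the lever is (roughly towards the robot).
- long_bar: Handlebar of that handle: black rubber grip, 28 mm diameter, on a steel tube 240 mm long, level. Origin: on its axis at mid length, 120 mm above the table; y along the bar. Not to be touched.
- long_pivot (a point): Point on the long lever's upright pivot axis at lever height (120 mm above the table), 50 mm to the lever side of the bar's axis and 106 mm from its middle towards the clamp block. Axes as the stand's.
- long_press (a point): Where to press the long lever: centre of its outer face (turned away from the bar), 140 mm along from the pivot, 35 mm short of the free end; moves with the lever. Its x axis points level and square through the lever towards the bar (pressing direction), y along the lever to the pivot, z up. The spring resists here with about 3 N, rising to about 7.5 N at the stop; over about 40 N is forcing it.
- long_lever (a joint): Angle of the long lever, an aluminium blade 175 mm long from its pivot, 12 mm thick, 18 mm high, 20 mm ball at the free end, centreline 120 mm above the table, free space below. 0 = released; grows as pressed in about the upright pivot (counter-clockwise from above); firm stop at 0.30 rad, parallel to the bar and 30 mm short of it. A spring returns it.
- short_stand: Fixed grey stand of the handle with the SHORT lever. Base plate 90 x 250 x 12 mm; a clamp block (40 x 34 mm, top 140 mm above the table) at the +y end and a slimmer post (top 112 mm) at the -y end carry the bar. Origin: on the table below mid bar; +y along the bar to the clamp block, -x to the side where the lever is (roughly towards the robot).
- short_bar: Handlebar of that handle: black rubber grip, 28 mm diameter, on a steel tube 240 mm long, level. Origin: on its axis at mid length, 120 mm above the table; y along the bar. Not to be touched.
- short_pivot (a point): Point on the short lever's upright pivot axis at lever height (120 mm above the table), 50 mm to the lever side of the bar's axis and 106 mm from its middle towards the clamp block. Axes as the stand's.
- short_press (a point): Where to press the short lever: centre of its outer face (turned away from the bar), 80 mm along from the pivot, 35 mm short of the free end; moves with the lever. Its x axis points level and square through the lever towards the bar (pressing direction), y along the lever to the pivot, z up. The spring resists here with about 2.5 N, rising to about 6.5 N at the stop; over about 40 N is forcing it.
- short_lever (a joint): Angle of the short lever, an aluminium blade 115 mm long from its pivot, 12 mm thick, 18 mm high, 20 mm ball at the free end, centreline 120 mm above the table, free space below. 0 = released; grows as pressed in about the upright pivot (counter-clockwise from above); firm stop at 0.30 rad, parallel to the bar and 30 mm short of it. A spring returns it.
- rack_a: Loose white rack 26 x 150 x 50 mm with six white-capped tubes, 84 mm high overall; bystander, leave alone. Origin: underside centre.
- rack_b: Loose white rack 26 x 150 x 50 mm with six pink-capped tubes, 84 mm high overall; bystander, leave alone. Origin: underside centre.
- reagent_a: Loose capped reagent bottle, 48 mm diameter, 105 mm high; bystander, leave alone. Origin: underside centre.
- reagent_b: Loose capped reagent bottle, 48 mm diameter, 105 mm high; bystander, leave alone. Origin: underside centre.
- carton: Loose cardboard carton, 50 x 85 x 35 mm; bystander, leave alone. Origin: underside centre.
- wrench: Loose steel wrench, 140 mm, lying flat; bystander, leave alone. Origin: underside at its middle.
- beaker: Loose white plastic cup, 64 mm diameter, 80 mm high; bystander, leave alone. Origin: underside centre.

How it is judged:
By the outcome, as a careful person would: the job done as asked, in the order asked, and still so for the second after the job is handed in, with the robot touching nothing.
It also fails if it takes over 66 s, if anything falls off the work surface, if the arm or the gripper's body presses on something with over 40 N, if the wrist force passes 120 N, or if a joint passes its speed limit or range.

## Working session

There is one attempt and no reset: what is moved stays moved. The work goes in short steps, each a Python script; the robot and the scene stay as the last script left them, time stands still between calls to the robot, and variables do not carry over. Pictures are saved under pics/ and viewed, about 8 in all and at most 12, crops included, and the job is handed in when it is done.

```bash
mkdir -p pics; cat > h.py <<'E'
import numpy as np, cv2
from rig import arm
def cap(n,save=None):
    i=arm.camera_info(n); im,d=arm.capture(n)
    if save: cv2.imwrite('pics/'+save,im); np.savez('pics/'+save+'.npz',im=im,d=d,**{k:np.array(v) for k,v in i.items()})
    return im,d,i
def world(d,i):
    f=240/np.tan(np.radians(float(i['fovy']))/2)
    v,u=np.mgrid[:480,:640]
    P=np.stack([(u-float(i['cx']))/f*d,(v-float(i['cy']))/f*d,d],-1)
    R=cv2.Rodrigues(np.array(i['rvec'],float))[0]
    return (P-np.array(i['tvec'],float).ravel())@R
E
python3 - <<'E'
from h import *
for n in('scene','side'):
    im,d,i=cap(n,n+'.png'); print(n,i)
print(arm.current_clock(),arm.current_tool_rot())
E
```

```text
scene {'fovy': 45.4128690202087, 'cx': 324.2611042392701, 'cy': 236.85678589830243, 'rvec': array([ 1.91514413,  1.71016233, -0.6323263 ]), 'tvec': array([-0.15939492, -0.37020249,  1.6470427 ])}
side {'fovy': 57.30193536879697, 'cx': 324.43231302006313, 'cy': 241.93254192546976, 'rvec': array([ 2.16585348, -0.53853338,  0.25187783]), 'tvec': array([-0.46457593,  0.30156718,  0.91931858])}
0.1 [-4.09103457e-04  7.07118138e-01  7.07095225e-01 -3.38154028e-04]
```

View pics/scene.png

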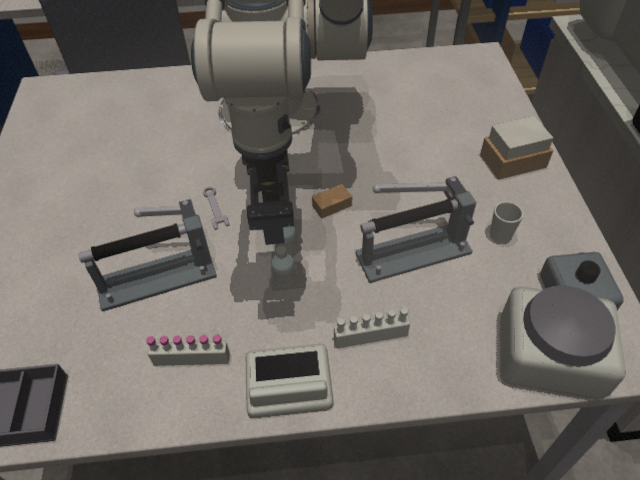

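View pics/side.png

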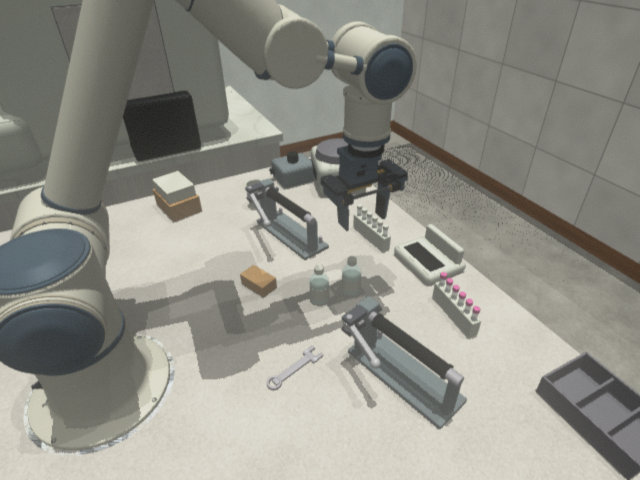

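The scene view shows the long lever on the right-hand (+y) handle, from (455,187) to ball (378,188). The short lever is on the left handle, from (187,210) to ball (140,211). The side view agrees, with the levers on the robot side. Next I'll fit the poses from depth.

```bash
cat > fit.py <<'E'
from h import *
from scipy.optimize import least_squares
C=[]
for n in('scene','side'):
    z=np.load(f'pics/{n}.png.npz'); W=world(z['d'],z)
    C.append(W[z['d']>0])
for name,box,L in(('long',(.4,.85,.12,.5),.175),('short',(.4,.85,-.55,-.13),.115)):
    for k,W in list(enumerate(C)):
        w=W[(W[:,0]>box[0])&(W[:,0]<box[1])&(W[:,1]>box[2])&(W[:,1]<box[3])]
        pl=w[(w[:,2]>.008)&(w[:,2]<.017)]
        print(name,'cam',k,'plate',len(pl),cv2.minAreaRect(pl[:,:2].astype(np.float32)), 'z',np.median(pl[:,2]) if len(pl) else 0)
        t=w[(w[:,2]>.1)&(w[:,2]<.145)]
        cv=np.zeros((450,450,3),np.uint8)
        ij=((t[:,:2]-[box[0],box[2]])*1000).astype(int); cl=(np.clip((t[:,2]-.1)/.045,0,1)*255).astype(np.uint8)
        cols=cv2.applyColorMap(cl.reshape(-1,1),cv2.COLORMAP_JET)[:,0]
        ok=((ij>=0)&(ij<450)).all(1); cv[ij[ok,0],ij[ok,1]]=cols[ok]
        for g in range(0,450,50): cv[g,::10]=90; cv[::10,g]=90
        cv2.imwrite(f'pics/top_{name}{k}.png',cv2.resize(cv,(400,300) if 0 else (400,400)))
a=[[cv2.imread(f'pics/top_{n}{k}.png')[:300] for n in('long','short')] for k in(0,1)]
cv2.imwrite('pics/top.png',np.vstack([np.hstack(r) for r in a]))
E
python3 fit.py
```

```text
long cam 0 plate 3206 ((0.5949768424034119, 0.3103082776069641), (0.3852270543575287, 0.3787054717540741), 0.19628994166851044) z 0.012470848981476716
long cam 1 plate 1246 ((0.6310111284255981, 0.3094820976257324), (0.265576034784317, 0.37993595004081726), 0.2814285457134247) z 0.01338141126111319
short cam 0 plate 3821 ((0.6253724098205566, -0.34038710594177246), (0.44779595732688904, 0.4195040166378021), 0.1627097725868225) z 0.012638690080216767
short cam 1 plate 4135 ((0.6372230052947998, -0.3378550708293915), (0.36278313398361206, 0.513695240020752), 14.465435981750488) z 0.013095447222944295
```

View pics/top.png

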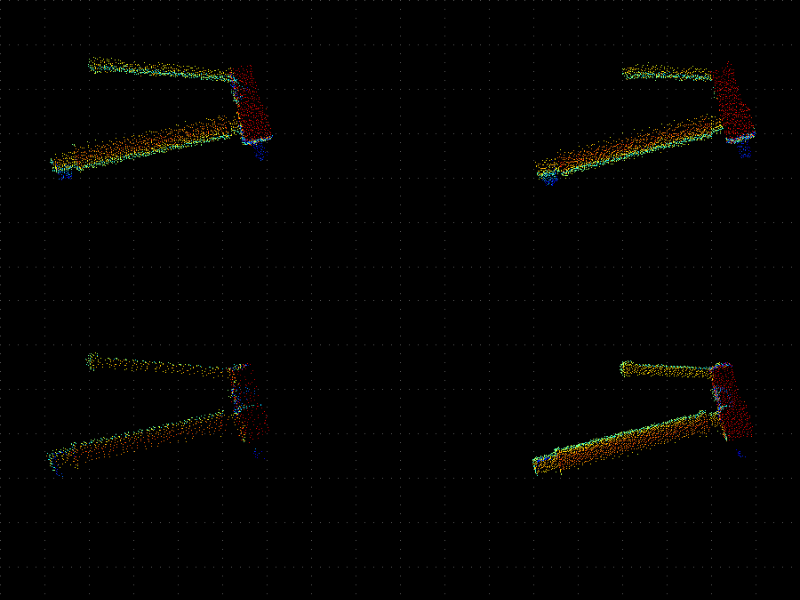

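The top-down plot shows bar, lever and clamp block for both handles cleanly in both cameras. I'll fit the known geometry to the points.

```bash
cat > fit2.py <<'E'
from h import *
from scipy.optimize import least_squares
import json
def loc(p,P): 
    c,s=np.cos(p[2]),np.sin(p[2]); q=P-[p[0],p[1],.12+(p[3] if len(p)>3 else 0)]
    return np.c_[c*q[:,0]+s*q[:,1],-s*q[:,0]+c*q[:,1],q[:,2]]
def box(q,h):
    a=np.abs(q)-h; return np.linalg.norm(np.maximum(a,0),axis=1)+np.minimum(a.max(1),0)
def sdf(p,P,L):
    q=loc(p,P)
    r=np.hypot(q[:,0],q[:,2])-.014; ey=np.abs(q[:,1])-.12
    bar=np.where(ey>0,np.hypot(np.maximum(r,0),ey),r)
    th=-.3; d=np.array([np.sin(th),-np.cos(th),0]); piv=np.array([-.05,.106,0]); n=np.array([d[1],-d[0],0])
    w=q-piv; s=w@d
    lev=box(np.c_[w@n,s-L/2,w[:,2]],[.006,L/2,.009])
    ball=np.linalg.norm(w-d*L,axis=1)-.010   # ball at the free end (centre or 10 mm inside, see residual)
    return np.minimum.reduce([bar,np.minimum(lev,ball)])[q[:,1]<.085], q
out={}
if __name__=='__main__':
  C=[]
  for n in('scene','side'):
    z=np.load(f'pics/{n}.png.npz'); W=world(z['d'],z); C.append(W[z['d']>0])
  for name,b,L,g in(('long',(.4,.7,.15,.46),.175,(.54,.285,.2)),('short',(.4,.7,-.55,-.25),.115,(.55,-.335,.2))):
   for tag,S in(('scene',C[:1]),('side',C[1:]),('both',C)):
    P=np.vstack([w[(w[:,0]>b[0])&(w[:,0]<b[1])&(w[:,1]>b[2])&(w[:,1]<b[3])&(w[:,2]>.105)&(w[:,2]<.14)] for w in S])
    q0=loc(g,P); 
    P=P[q0[:,1]<.08]
    def f(p):
        q=loc(p,P); 
        r=np.hypot(q[:,0],q[:,2])-.014; ey=np.abs(q[:,1])-.12
        bar=np.where(ey>0,np.hypot(np.maximum(r,0),ey),r)
        th=-.3; d=np.array([np.sin(th),-np.cos(th),0]); n=np.array([d[1],-d[0],0]); w=q-[-.05,.106,0]
        lev=box(np.c_[w@n,w@d-L/2,w[:,2]],[.006,L/2,.009]); ball=np.linalg.norm(w-d*L,axis=1)-.01
        return np.minimum(bar,np.minimum(lev,ball))
    s=least_squares(f,[*g,0],loss='soft_l1',f_scale=.002,x_scale=[.01,.01,.05,.01])
    print(name,tag,len(P),s.x.round(4),'med|r|',np.median(abs(s.fun)).round(4))
   out[name]=s.x.tolist()
  json.dump(out,open('pose.json','w'))
E
python3 fit2.py
```

```text
long scene 1729 [5.563e-01 2.969e-01 2.158e-01 3.000e-04] med|r| 0.0013
long side 723 [0.5568 0.2952 0.2244 0.0013] med|r| 0.0011
long both 2452 [0.5564 0.296  0.2188 0.0006] med|r| 0.0013
short scene 1190 [ 0.5732 -0.2702  0.2566  0.015 ] med|r| 0.0042
short side 1395 [ 0.5552 -0.3274  0.2806  0.0183] med|r| 0.0032
short both 2585 [ 0.5589 -0.2816  0.2638  0.0006] med|r| 0.0012
```

```bash
sed -i "s/(.4,.7,-.55,-.25),.115,(.55,-.335,.2)/(.4,.7,-.55,-.13),.115,(.558,-.285,.26)/" fit2.py; python3 fit2.py
```

```text
long scene 1729 [5.563e-01 2.969e-01 2.158e-01 3.000e-04] med|r| 0.0013
long side 723 [0.5568 0.2952 0.2244 0.0013] med|r| 0.0011
long both 2452 [0.5564 0.296  0.2188 0.0006] med|r| 0.0013
short scene 1694 [ 0.5583 -0.2796  0.2532  0.0007] med|r| 0.0013
short side 1881 [ 0.5593 -0.281   0.2639  0.0009] med|r| 0.0009
short both 3575 [ 0.5587 -0.2798  0.2579  0.0007] med|r| 0.0011
```

```bash
cat > press.py <<'E'
from h import *
import json,sys
from scipy.spatial.transform import Rotation as Ro
POSE=json.load(open('pose.json')); R={'long':.14,'short':.08}
def pose(name,th,gap,z=.10):
    x,y,yaw,_=POSE[name]; a=th-.3
    d=np.array([np.sin(a),-np.cos(a)]); n=np.array([np.cos(a),np.sin(a)])
    p=np.array([-.05,.106])+R[name]*d-n*(.006+.0135+gap)
    c,s=np.cos(yaw),np.sin(yaw); p=np.array([x,y])+np.array([[c,-s],[s,c]])@p
    Y=np.array([np.cos(yaw+a),np.sin(yaw+a),0]); Z=np.array([0,0,-1.]); M=np.c_[np.cross(Y,Z),Y,Z]
    q=Ro.from_matrix(M).as_quat(); return [*map(float,p),z],[float(v) for v in q[[3,0,1,2]]],Y
def st(t,Y=None):
    F=np.array(arm.current_ft_force()); print(t,'t%.2f'%arm.current_clock(),'F',F.round(1),'along press',None if Y is None else round(float(F@Y),1),'ee',np.round(arm.current_ee_pos(),4))
def go(name):
    p,q,Y=pose(name,0,.03,.25); arm.move_ptp(p,q); st('above',Y)
    arm.servo_line(pose(name,0,.03)[0],vel=.12); st('down',Y)
    arm.servo_line(pose(name,0,.004)[0],vel=.05,max_force=3); st('near',Y)
    p,q,Y=pose(name,.24,0); r=arm.servo_line(p,q,vel=.025,max_force=14); st(('in .24',r),Y)
    p,q,Y=pose(name,.3,-.008); r=arm.servo_line(p,q,vel=.01,max_force=9); st(('stop',r),Y)
    return Y
E
python3 - <<'E'
from press import *
arm.set_gripper(0.0); print(arm.current_finger_gap())
for n in('long','short'): print(n,pose(n,0,0)[0],pose(n,.3,0)[0], [arm.solve_ik(*pose(n,t,g,z)[:2]) is not None for t,g,z in((0,.03,.25),(0,.03,.1),(.3,-.008,.1))])
Y=go('long')
arm.dwell(.6); st('hold',Y); cap('scene','hold_long.png'); arm.dwell(.7); st('hold',Y)
E
```

```text
0.005405967833406542
long [0.45376929331094684, 0.2506972125160634, 0.1] [0.4959135353949867, 0.24775798039558278, 0.1] [True, True, True]
short [0.4604680012179026, -0.2691735926621061, 0.1] [0.48486657081510637, -0.2723937387492615, 0.1] [True, True, True]
above t2.70 F [ 0.7 -0.9 -0.6] along press 0.8 ee [0.4247 0.2527 0.25  ]
down t4.10 F [ 0.3  0.7 -0.7] along press 0.2 ee [0.4242 0.2533 0.1005]
near t4.77 F [ 0.7 -0.3 -0.7] along press 0.7 ee [0.4497 0.2509 0.0999]
('in .24', False) t6.43 F [-5.8  4.7 -0.2] along press -5.0 ee [0.487  0.2476 0.0998]
('stop', True) t7.59 F [-7.8  2.5  5.5] along press -7.0 ee [0.4969 0.2486 0.0992]
hold t8.19 F [-6.7  1.7  5.8] along press -6.1 ee [0.4966 0.2486 0.0991]
hold t8.94 F [-6.9  2.   5.6] along press -6.3 ee [0.4967 0.2486 0.0991]
```

```bash
cat > ang.py <<'E'
from fit2 import *
def angle(name,fn,L):
    P0=json.load(open('pose.json'))[name]; z=np.load(f'pics/{fn}.npz'); W=world(z['d'],z)[z['d']>0]
    q=loc(P0,W); w=q-[-.05,.106,0]; r=np.hypot(w[:,0],w[:,1]); a=np.arctan2(w[:,0],-w[:,1])
    m=(r>.035)&(r<L)&(a>-.42)&(a<.1)&(w[:,2]>.004)&(w[:,2]<.012)&(abs(w[:,0])<.1)
    w=w[m]
    if len(w)<20: print('few',len(w)); return
    s=min((least_squares(lambda p:box(np.c_[w@[-np.cos(p[0]),-np.sin(p[0]),0],w@[np.sin(p[0]),-np.cos(p[0]),0]-L/2,w[:,2]],[.006,L/2,.009]),[g],loss='soft_l1',f_scale=.002) for g in(-.3,-.2,-.1,0)),key=lambda s:s.cost)
    print(name,fn,len(w),'angle',s.x[0]+.3,'med',np.median(abs(s.fun)))
E
python3 - <<'E'
from ang import *
angle('long','scene.png',.175); angle('long','side.png',.175); angle('long','hold_long.png',.175)
im=cv2.imread('pics/hold_long.png')[120:300,320:520]; cv2.imwrite('pics/c1.png',cv2.resize(im,None,fx=4,fy=3.3))
E
```

```text
long scene.png 290 angle -0.002004471210495795 med 0.0010714053917327661
long side.png 128 angle -0.008589636837670389 med 0.0009239478922165628
long hold_long.png 103 angle 0.2898367122412778 med 0.0015789215129152958
```

View pics/c1.png

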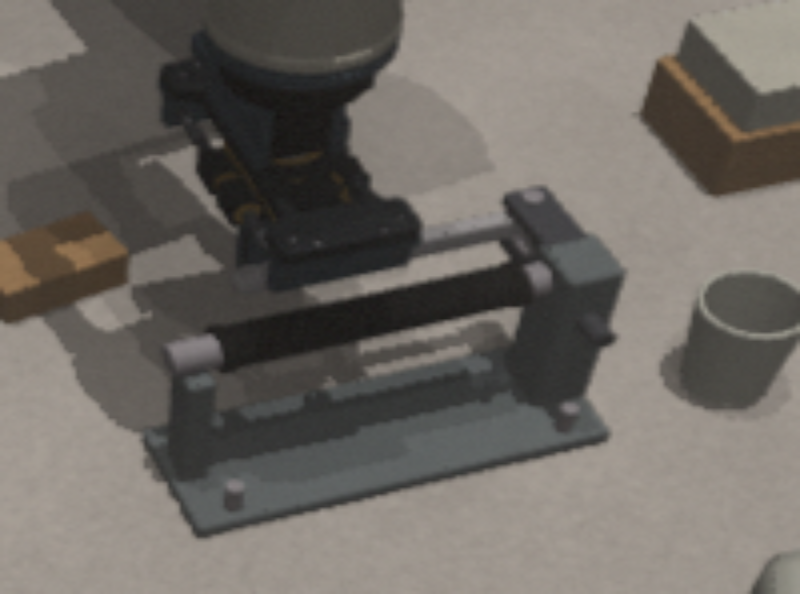

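The crop shows the shut fingers on the lever's outer side, with the lever nearly parallel to the bar. The angle reads 0.29 ± 0.01, but the force is only about spring level, so the stop isn't confirmed. I'll press on in small steps until the force rises clearly.

```bash
cat >> press.py <<'E'
def firm(name,F_ok=14,n=10,d=.0008):
    _,_,Y=pose(name,.3,0); p=np.array(arm.current_ee_pos())
    for k in range(n):
        p=p+d*Y; arm.servo_line([float(v) for v in p],vel=.01,max_force=12)
        arm.dwell(.1); F=np.mean([(arm.dwell(.02),arm.current_ft_force())[1] for _ in range(4)],axis=0)
        print(k,'push %.1f'%-(F@Y),'F',F.round(1),'adv',round(float((np.array(arm.current_ee_pos())-pose(name,.3,0)[0])@Y)*1000,2))
        if -(F@Y)>F_ok or np.linalg.norm(F)>22: break
def hold_release(name,save=None):
    Y=pose(name,.3,0)[2]
    st('hold0',Y)
    for k in range(3): arm.dwell(.45); st('hold',Y)
    if save: cap('scene',save)
    p,q,Y=pose(name,0,.004); arm.servo_line(p,q,vel=.04); st('back',Y)
    arm.servo_line(pose(name,0,.035)[0],vel=.06); arm.dwell(.3); st('clear',Y)
E
python3 - <<'E'
from press import *
firm('long')
E
```

```text
0 push 6.3 F [-6.5  0.3  5.2] adv 1.27
1 push 8.6 F [-8.8  0.1  5.6] adv 1.62
2 push 11.2 F [-11.3  -0.5   7.2] adv 1.95
3 push 13.8 F [-13.9  -1.    9.3] adv 2.23
4 push 16.0 F [-16.2  -1.1  10.5] adv 2.51
```

The force rises steeply (about 8 N/mm against the spring's 0.1 N/mm), so the lever is on its stop at a gentle 16 N. Next I'll hold it there and release.

```bash
python3 - <<'E'
from press import *
from ang import angle
hold_release('long','hold_long2.png')
cap('scene','rel_long.png'); cap('side','rel_long_s.png')
angle('long','hold_long2.png',.175); angle('long','rel_long.png',.175); angle('long','rel_long_s.png',.175)
E
```

```text
hold0 t11.03 F [-16.2  -1.1  10.3] along press -16.0 ee [0.4982 0.2489 0.0988]
hold t11.47 F [-16.3  -0.7  10. ] along press -16.1 ee [0.4982 0.249  0.0988]
hold t11.93 F [-16.8  -0.6  11.6] along press -16.6 ee [0.4982 0.249  0.0988]
hold t12.38 F [-16.4  -1.8  10.5] along press -16.4 ee [0.4982 0.249  0.0988]
back t13.84 F [0.3 0.6 0.2] along press 0.2 ee [0.4501 0.251  0.1   ]
clear t14.81 F [-0.8 -0.1  1.3] along press -0.8 ee [0.4191 0.2535 0.1   ]
long hold_long2.png 91 angle 0.30127129323403956 med 0.001486192603081785
long rel_long.png 308 angle 0.0008599713670792153 med 0.0011906055013427034
long rel_long_s.png 105 angle -0.009084382860675533 med 0.0008626792771533418
```

```bash
python3 - <<'E'
from press import *
from ang import angle
p=arm.current_ee_pos(); arm.servo_line([p[0],p[1],.25],vel=.15)
go('short'); firm('short')
cap('scene','hold_short.png'); angle('short','hold_short.png',.115)
E
```

```text
above t17.95 F [-1.3  0.   0.1] along press -1.3 ee [ 0.4308 -0.2672  0.25  ]
down t19.35 F [0.1 0.3 0.3] along press 0.1 ee [ 0.4308 -0.2681  0.1005]
near t20.02 F [-1.1  0.5 -0.2] along press -1.1 ee [ 0.4564 -0.2688  0.0999]
('in .24', False) t21.12 F [-5.5  2.3  1.4] along press -5.0 ee [ 0.4795 -0.272   0.0999]
('stop', True) t21.99 F [-5.3 -0.5  2.6] along press -5.3 ee [ 0.4869 -0.2707  0.0994]
0 push 6.7 F [-6.8 -0.8  2.2] adv 2.65
1 push 11.0 F [-10.7  -2.5   3.3] adv 2.89
2 push 16.1 F [-15.2  -5.3   4.7] adv 3.07
few 11
```

```bash
python3 - <<'E'
from press import *
from ang import angle
hold_release('short')
p=arm.current_ee_pos(); arm.servo_line([p[0],p[1],.25],vel=.15); arm.dwell(.3)
cap('scene','end.png'); cap('side','end_s.png')
angle('short','scene.png',.115)
for f in('end.png','end_s.png'): angle('short',f,.115); angle('long',f,.175)
cv2.imwrite('pics/e.png',np.vstack([np.hstack([cv2.imread('pics/'+f) for f in r]) for r in (('scene.png','end.png'),('side.png','end_s.png'))])[::2,::2])
st('end')
E
```

```text
hold0 t23.29 F [-14.6  -4.6   3.9] along press -15.2 ee [ 0.4876 -0.2705  0.0993]
hold t23.74 F [-14.9  -5.4   5.5] along press -15.8 ee [ 0.4875 -0.2705  0.0994]
hold t24.19 F [-14.8  -5.7   4.6] along press -15.7 ee [ 0.4875 -0.2704  0.0993]
hold t24.64 F [-14.2  -5.2   4.3] along press -15.0 ee [ 0.4876 -0.2705  0.0993]
back t25.61 F [-0.1  0.3 -0.2] along press -0.1 ee [ 0.4569 -0.2693  0.1001]
clear t26.57 F [ 0.5 -0.5 -0.8] along press 0.5 ee [ 0.4257 -0.2677  0.1   ]
short scene.png 180 angle -0.0027498498778510405 med 0.0010571994264810106
short end.png 169 angle -0.0011032482128860432 med 0.0011913321949831388
long end.png 290 angle -0.0005949672662403649 med 0.0010322013005477776
short end_s.png 235 angle -0.006994884144741531 med 0.0008212930147861262
long end_s.png 126 angle -0.01571502439170236 med 0.0010952514344158694
end t28.12 F [ 0.  -0.7  0.4] along press None ee [ 0.4256 -0.2677  0.2498]
```

View pics/e.png

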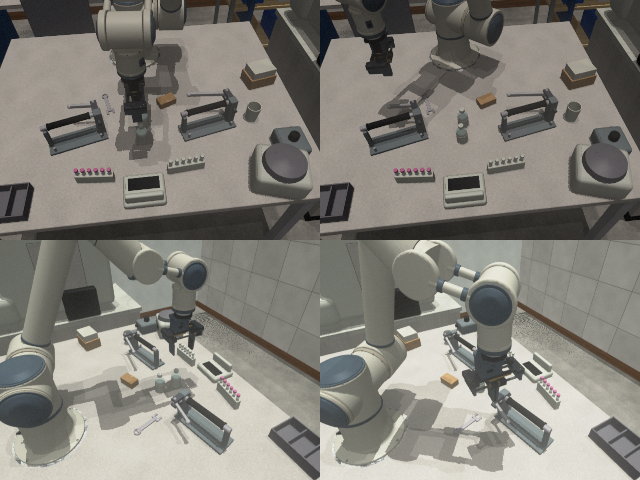

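The before/after pictures show both levers released and the loose items where they were: carton (166,101→486,101 with the 320 px offset), racks, bottles, beaker and wrench. The gripper is clear of everything.

```bash
python3 -c "
from rig import arm
arm.hand_in(); print(arm.current_clock())"
```

```text
the job is handed in; nothing more can be done
the job is handed in; nothing more can be done
```

I pressed both levers to their stops with the backs of the shut fingers, the long one first. I held each for at least 1.3 s, let it spring back out, and handed the job in at about 28 s.

| Lever | Force at the stop | Angle while held | Angle after release |
|---|---|---|---|
| Long | about 16 N along the press, 20 N in all | 0.301 rad | within 0.001 rad of zero (scene camera) |
| Short | about 16 N along the press | not measured | within 0.001 rad of zero (scene camera) |

- **Stops reached:** on both levers the force rose far faster than the spring alone would make it.
- **Long lever, first press:** the force guard stopped it early, at spring-level force and about 0.29 rad. I pressed on in small steps until the stop was clear, without letting it out in between.
- **Short lever angle while held:** the gripper hid the lever (too few depth points), so its stop is confirmed by force only.
- **Released angles:** the side camera reads both levers about 0.01 rad lower than the scene camera, and did so before the presses too.
- **Everything else on the bench:** before and after pictures show the loose items unmoved by eye; I did not measure them. The forces read near zero except while pressing the levers, and the gripper ended clear.

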